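# Lock the rock specimen chest

### The arm

A 6-joint arm with a two-finger parallel gripper is mounted at the origin on the work surface. World frame = base frame: x ahead of the robot, y to its left, z up, the work surface at z = 0. Lengths are in m, angles in rad, forces in N, time in s.
With the tool pointing down it reaches from about 0.375 to 0.9 m from the base axis. Payload 3.1 kg.
Tool frame: the origin (TCP) lies on the centre line of the jaws, within the pads' length; the fingertips stand 25 mm ahead of it and the grasp point (between the pads) lies 6 mm ahead of it; x points along the fingers, y is the direction in which the jaws open and shut, and the axes are right-handed (so a half turn about x gives the same grasp; the last joint's range is limited). The gripper opens to 87 mm and grips with 3 to 60 N. Pads are 19 mm wide; open, the fingers measure 117 mm over their backs; the gripper's body (75 mm by 190 mm) begins 51 mm behind the grasp point.
Start: joints at [-1.488, 0.527, 1.433, -0, 1.181, -0.178], TCP at [0.161, -0.604, 0.248] pointing down, gripper open.
Joint ranges: [-3.08, 3.08], [-0.75, 2.2], [0.22, 2.44], [-1.43, 4.57], [0, 2.65], [-2.85, 2.85]. Speed limits (rad/s): [2.79, 2.79, 3.14, 3.14, 3.14, 3.14].

### API

Orientations are given as a unit quaternion [x, y, z, w].
In Python, from rig import robot gives the robot as it stands. The module is installed in compiled form; this text tells all that it offers.
- The arm moves only by the tool move_arm, never from a script. Its argument "commands" is a list of rows, each a list of 5 numbers: the gripper's target within -1 to 1 (shut at 1, half-way at 0, fully open at -1), then the shift along the tool's x, y, z in mm, then the turn about the tool's x in degrees. A call has 1 to 8 rows; each row is the pose to reach, as a shift and turn from the pose commanded when the call began, along the tool's axes at that moment; what a row does not reach only later rows make up. A row lasts 1/12 s, in which the tool goes at most 41.7 mm and 7.16 degrees, less where a joint would pass 70% of its speed; a pose out of reach is approached as far as the arm can. A call with a gripper value outside its range is refused whole. The fingers move at their own pace and stop on an object; "newtons" is the grip in N (left out, the last holds). Time passes only in rows, so rows that repeat a pose let the fingers close. It gives the time, the measured TCP pose, the force and the opening at its end, in the units of the state.
- robot.get_obs(): the state, without advancing time (a new reading comes with each control period).
- robot.camera(name): name is "scene" or "top"; returns a dict with "image" (420x560x3 uint8, red, green, blue), "fx", "fy", "cx", "cy" (pixels), "xyz" and "rotation" of the camera in the world. Camera axes: x right, y down, z forward; pixel columns grow to the right and rows downward; lengths in m; the calibration is good to about 2 mm. A picture is of the moment at which its call begins. There is no depth.
- robot.hand_in(): hands the job in, once; it reports no verdict.
Trained networks look in a picture, given as the dict that the camera call returned (one of the last four; its "shot" number tells which), for a name from the list of things; names that differ only in an ending like _2 or _b are one class to them, and where a whole thing is asked for, a point or a joint stands for the part that bears it (a point fixed in the world has none). Each returns a list of dicts, best first, with "p" (0 to 1); they miss things now and then, are a little off and sometimes report something else, mostly with a low value. They report only what shows in the picture. A call takes as long as a camera call. They do not tell look-alikes from the thing itself.
- robot.regions_of(picture, name): "pixels" (420x560 bool, what is visible of it) and "bbox" ([left, top, right, bottom] in pixels, round what is visible of it).
The state is a dict: "time": time; "q": joint angles; "joint_velocities": joint speeds; "joint_torque": joint torques, N m; "position": TCP position; "tool_rot": TCP orientation; "ft_force": force on the tool from outside, world axes, zero at the start; "moment": the same for the moment, N m; "grip_width": finger opening in m.
Only numpy, scipy, OpenCV 4.12 (cv2) and the standard library are available. Lean on these libraries where they do the work, as an engineer would, in place of code of your own. Each camera call takes 0.05 s, during which the arm holds its last target.

### The job

Lock up the blue rock specimen chest: swing its steel hasp fully down over the brass staple, then drop the red-handled pin through the staple loop until its collar rests on the loop, and let go. Leave the green-handled pin standing in its hole in the wooden block.

Things in the scene. Friction and masses are not known exactly. Their poses are not given: they have to be found in the camera images.
- hasp (a joint): Steel strap at the chest front's top, 60 mm wide, 4 thick, 88 long: 38 of solid plate, a 44 x 40 window, an end bar. Angle in rad: 0 shut (hangs flat on the front, staple through window), 1.57 straight out, 3.0 near upright (limit); starts 1.7 to 2.7. Stiff: stays where left, yields to 1-4 N. In staple_eye's frame the hinge axis runs along y at x +35, z +42; shut, its outer face is at x +29.
- staple_eye (a point): Middle of the brass staple, level with its bars' tops, 80 mm above the table: a level U of 8 mm bar out of the front of a fixed blue chest (200 x 300 x 130 mm high, flat lid, red tag). z up, -x straight out of the front, y along it. Vertical opening for the pin: 24 wide (y), reaching 12 beyond this point in -x and, hasp shut, 29 in +x. Chest face at x +39, lid top at z +50.
- red_pin: Loose pin with a red handle, 100 g, upright in one of two holes (90 apart) of a fixed wooden block 70 x 150 x 60 mm high, collar resting on the block. Origin: centre of the lower tip; z up the pin. From the tip: tapered steel shank, diameter 12 mm, to 55; collar, diameter 42, 55 to 61; round handle, diameter 24, 61 to 101. Seated in the staple, the tip is 55 below the staple's top.
- green_pin: The same pin with a green handle, in the other hole of the block; it is for another chest and stays there. Origin and sizes (mm) as for red_pin.
Mind the look-alikes: they are no part of the job. What is shaped like the red_pin but purple is not meant.

How it is judged:
On the way, in this order (a step that is already met when the one before it is completed fails the run):
1. the hasp is swung down over the staple (value of joint hasp below 0.15 rad), for 0.2 s.
2. the red pin is through the staple loop with its collar on the loop (horizontal distance between red_pin and staple_eye below 0.015 m and z of red_pin in the frame of staple_eye below -0.048 m and value of joint hasp below 0.2 rad), for 0.2 s.
At the end, for the whole second after the job is handed in: The hasp hangs within 0.2 rad of shut; the red pin stands at rest, upright within 10 degrees, through the staple loop, its tip within 15 mm sideways of the loop's middle and 48 to 62 mm below the top of the loop; the green pin is within 20 mm of where it stood (all of step 2 and z of red_pin in the frame of staple_eye above -0.062 m and angle between red_pin's own z axis and vertical below 0.17 rad and linear speed of red_pin below 0.02 m/s and distance of green_pin from where it was at the start of the episode below 0.02 m); the robot touches nothing.
It fails at once if the green pin is taken out of its hole or knocked about (distance of green_pin from where it was at the start of the episode above 0.02 m).
It also fails if it takes over 58 s, if anything falls off the work surface, if the arm or the gripper's body presses on something with over 40 N, if the wrist force passes 120 N, or if a joint passes its speed limit or range.

## Working session

There is one attempt and no reset: what is moved stays moved. The work goes in short steps, Python scripts to look and compute and a tool call to move; the robot and the scene stay as the last step left them, time stands still between calls to the robot, and variables do not carry over. Pictures are saved under pics/ and viewed, and the job is handed in when it is done.

Besides the shell and the picture viewer there is one more tool, called after "Request:" as name([rows], argument=value, ...), one row to a line, values as JSON. move_arm: Moves the arm, as the interface text tells. Its arguments: {"type":"object","properties":{"commands":{"type":"array","items":{"type":"array","items":{"type":"number"}}},"newtons":{"type":"number"}},"required":["commands"]}

```bash
mkdir -p pics; cat > h.py <<'E'
import numpy as np, cv2
from rig import robot
def snap(n,tag):
    c=robot.camera(n); cv2.imwrite(f'pics/{tag}.png',c['image'][:,:,::-1]); return c
def ray(c,u,v):
    R=np.array(c['rotation']); 
    if R.size==4:
        from scipy.spatial.transform import Rotation as Ro; R=Ro.from_quat(R).as_matrix()
    d=R@np.array([(u-c['cx'])/c['fx'],(v-c['cy'])/c['fy'],1]); return np.array(c['xyz']),d/np.linalg.norm(d)
def atz(c,u,v,z):
    o,d=ray(c,u,v); return o+d*(z-o[2])/d[2]
def proj(c,p):
    R=np.array(c['rotation'])
    if R.size==4:
        from scipy.spatial.transform import Rotation as Ro; R=Ro.from_quat(R).as_matrix()
    q=R.T@(np.array(p)-np.array(c['xyz'])); return c['fx']*q[0]/q[2]+c['cx'],c['fy']*q[1]/q[2]+c['cy']
def tri(rs):
    A=0;b=0
    for o,d in rs:
        P=np.eye(3)-np.outer(d,d);A=A+P;b=b+P@o
    return np.linalg.solve(A,b)
E
python3 - <<'E'
from h import *
o=robot.get_obs();print({k:np.round(v,3) for k,v in o.items()})
for n in ['scene','top']:
    c=snap(n,n+'0'); print(n,c['xyz'],np.round(c['rotation'],3),c['fx'],c['cx'],c['cy'],c['shot'])
    for nm in ['hasp','staple_eye','red_pin','green_pin']:
        try:
            for r in robot.regions_of(c,nm)[:4]:
                ys,xs=np.nonzero(r['pixels']);print(nm,round(r['p'],2),r['bbox'],len(xs),xs.mean().round(1),ys.mean().round(1), c['image'][ys,xs].mean(0).round())
        except Exception as e: print(nm,e)
E
```

```text
{'time': np.float64(0.0), 'q': array([-1.488,  0.528,  1.434, -0.   ,  1.181, -0.178]), 'joint_velocities': array([ 0.   ,  0.001,  0.001, -0.   , -0.   , -0.002]), 'joint_torque': array([ -0.   , -44.004, -17.659,   0.063,   0.058,  -0.   ]), 'position': array([ 0.161, -0.603,  0.247]), 'tool_rot': array([ 0.701,  0.093, -0.701,  0.091]), 'ft_force': array([-0.177, -0.324, -0.232]), 'moment': array([-0.002, -0.016, -0.037]), 'grip_width': np.float64(0.087)}
scene [1.05951835 0.0848797  0.68364625] [ 0.551  0.752 -0.294 -0.213] 431.8185160228186 287.18808286613444 210.67730569120386 1
hasp 0.66 [361.8, 214.8, 408.4, 257.4] 1061 387.0 235.7 [122. 112. 104.]
staple_eye 0.87 [358.6, 179.6, 559.6, 373.3] 27125 466.5 277.0 [51. 57. 81.]
red_pin 0.76 [171.2, 168.5, 189.7, 209.5] 426 178.9 188.7 [61. 25. 70.]
red_pin 0.65 [178.7, 146.6, 197.9, 187.6] 414 187.9 163.6 [64. 29. 71.]
red_pin 0.57 [216.5, 169.7, 238.2, 195.2] 423 226.8 183.8 [107.  53.  43.]
green_pin 0.71 [260.9, 164.9, 283.1, 193.6] 316 270.9 180.7 [51. 80. 52.]
top [ 0.52057077 -0.04697525  0.97057477] [-0.705  0.709 -0.011 -0.003] 406.5056869283136 273.9445524749709 214.09633876049688 2
hasp 0.6 [174.1, 169.7, 214.7, 204.4] 775 190.9 187.2 [117. 103.  94.]
staple_eye 0.68 [61.5, 121.5, 213.4, 287.8] 16134 134.0 201.3 [34. 50. 87.]
red_pin 0.83 [383.2, 242.4, 405.9, 260.9] 303 394.8 251.3 [77. 32. 86.]
red_pin 0.75 [336.6, 223.0, 356.5, 239.7] 263 345.4 231.1 [122.  76.  70.]
red_pin 0.71 [377.2, 208.0, 398.2, 225.2] 297 386.5 218.4 [78. 32. 86.]
red_pin 0.62 [327.8, 176.6, 345.2, 193.2] 258 335.6 186.1 [ 88.  34. 101.]
green_pin 0.74 [299.1, 238.9, 318.5, 257.3] 283 309.1 247.7 [ 87. 116.  90.]
```

```bash
python3 - <<'E'
import cv2
a=cv2.imread('pics/scene0.png');b=cv2.imread('pics/top0.png')
cv2.imwrite('pics/s0c.png',cv2.resize(a[130:390,150:560],None,fx=1.9,fy=1.9,interpolation=cv2.INTER_CUBIC))
cv2.imwrite('pics/t0c.png',cv2.resize(b[110:300,50:420],None,fx=2.1,fy=2.1,interpolation=cv2.INTER_CUBIC))
E
```

```text
(no output)
```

View pics/s0c.png

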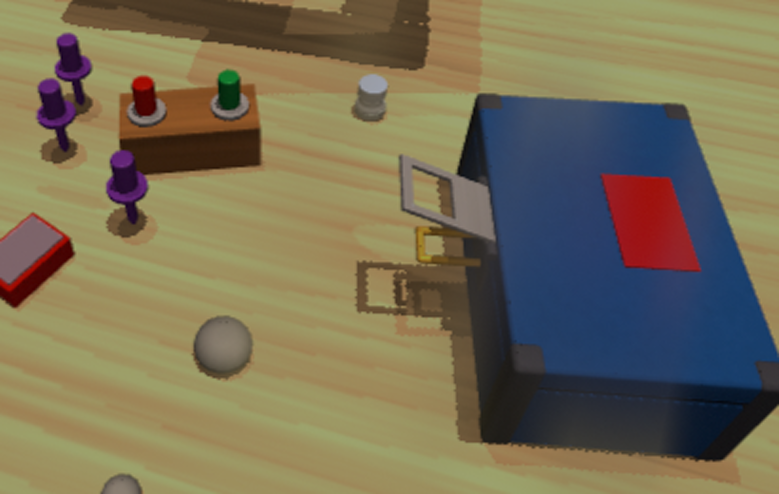

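View pics/t0c.png

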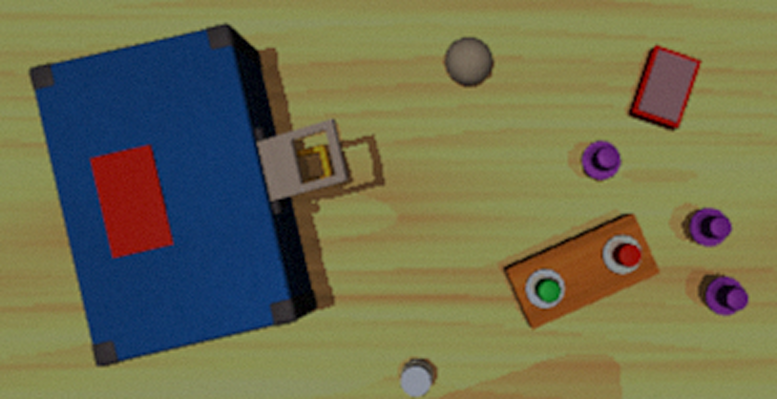

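View pics/top0.png

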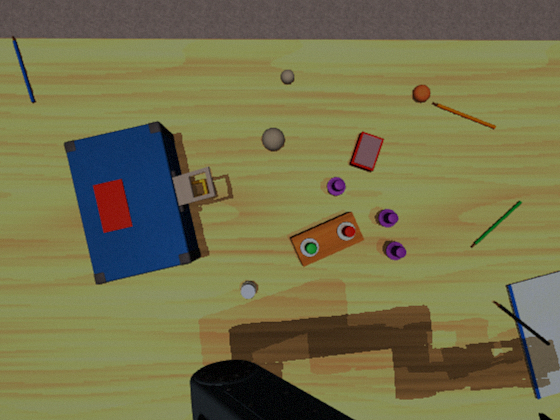

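```bash
python3 - <<'E'
import cv2
a=cv2.imread('pics/scene0.png');b=cv2.imread('pics/top0.png')
cv2.imwrite('pics/s0h.png',cv2.resize(a[200:300,340:440],None,fx=6,fy=6,interpolation=cv2.INTER_CUBIC))
cv2.imwrite('pics/t0h.png',cv2.resize(b[150:240,160:250],None,fx=6.5,fy=6.5,interpolation=cv2.INTER_CUBIC))
E
python3 - <<'E'
from h import *
c=robot.camera('top');s=robot.camera('scene')
print('lid',[atz(c,u,v,.13)[:2].round(4) for u,v in [(158.6,122.9),(65.7,143.3),(96.2,282.4),(192,261.5)]])
# color centroids of handles
for nm,(ct,cs) in {}.items(): pass
import cv2
def cent(cam,f,box):
    im=cam['image'].astype(int);m=f(im);z=np.zeros_like(m);l,t,r,b=box;z[t:b,l:r]=m[t:b,l:r];ys,xs=np.nonzero(z);return xs.mean(),ys.mean(),len(xs),(xs.min(),xs.max(),ys.min(),ys.max())
red=lambda i:(i[...,0]>1.8*i[...,1]+20)&(i[...,0]>1.8*i[...,2]+20)&(i[...,0]>100)
grn=lambda i:(i[...,1]>1.8*i[...,0])&(i[...,1]>1.4*i[...,2])&(i[...,1]>50)
for nm,f,bt,bs in [('red',red,(336,222,358,241),(215,165,240,192)),('green',grn,(298,237,320,258),(258,160,285,192))]:
    t=cent(c,f,bt);q=cent(s,f,bs);print(nm,t,q)
    print(tri([ray(c,*t[:2]),ray(s,*q[:2])]).round(4))
E
```

```text
lid [array([0.7207, 0.1728]), array([0.6791, 0.3626]), array([0.3937, 0.3009]), array([0.4346, 0.1054])]
red (np.float64(349.6941176470588), np.float64(231.23529411764707), 85, (np.int64(345), np.int64(355), np.int64(227), np.int64(236))) (np.float64(224.75714285714287), np.float64(173.5142857142857), 70, (np.int64(220), np.int64(230), np.int64(170), np.int64(177)))
[ 0.4937 -0.2266  0.1033]
green (np.float64(310.94444444444446), np.float64(248.0222222222222), 90, (np.int64(306), np.int64(316), np.int64(243), np.int64(253))) (np.float64(269.875), np.float64(170.65277777777777), 72, (np.int64(265), np.int64(275), np.int64(167), np.int64(174)))
[ 0.4586 -0.1436  0.1031]
```

View pics/s0h.png

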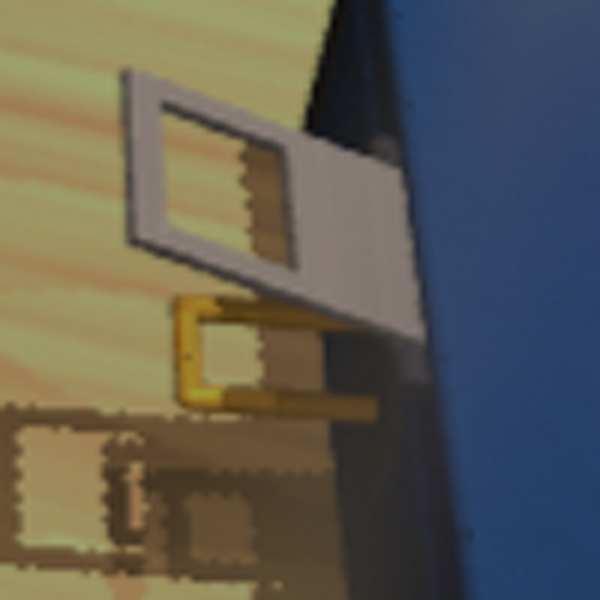

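View pics/t0h.png

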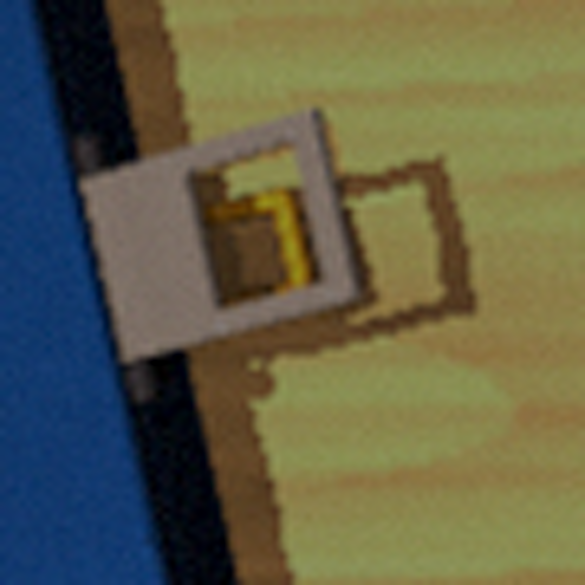

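```bash
cat > fit.py <<'E'
from h import *
from scipy.optimize import least_squares
c=robot.camera('top');s=robot.camera('scene')
def P(p,l):
    x,y,a=p[:3];ca,sa=np.cos(a),np.sin(a)
    return np.array([x+ca*l[0]-sa*l[1],y+sa*l[0]+ca*l[1],.08+l[2]])
def hp(th,r,y,d=.006):  # r along strap, outer face offset d
    # shut: strap along -z, outer normal -x
    rz=np.array([-np.sin(th),0,-np.cos(th)]); n=np.array([-np.cos(th),0,np.sin(th)])
    return np.array([.035,0,.042])+r*rz+d*n+np.array([0,y,0])
def X(u,v,ox,oy,f): return (u/f+ox,v/f+oy)
obs=[]
T=lambda u,v:(c,X(u,v,160,150,6.5)); S=lambda u,v:(s,X(u,v,340,200,6))
# staple y axis ~ -x world ; in top image up = +x world? scene: far side
st=[(T(300,190),(-.02,-.02,0)),(T(278,212),(-.012,-.012,0)),(S(175,297),(-.02,'?',0)),(S(178,402),(-.02,'?',0))]
print('top up dir',atz(c,200,150,0)-atz(c,200,250,0)); print('staple',atz(c,206.2,179.2,.08),atz(s,369.2,249.5,.08),atz(s,370,267,.08))
E
python3 fit.py
```

```text
top up dir [ 0.23818777 -0.00107921  0.        ]
staple [0.60893438 0.08281359 0.08      ] [0.57652646 0.08000777 0.08      ] [0.6129897  0.08800832 0.08      ]
```

```bash
cat >> fit.py <<'E'
O=[(T(300,190),'s',(-.02,-.02,0)),(T(278,212),'s',(-.012,-.012,0)),(T(318,288),'s',(-.02,.02,0)),
(S(175,297),'s',(-.02,.02,0)),(S(180,402),'s',(-.02,-.02,0)),
((c,(158.6,122.9)),'s',(.039,-.15,.05)),((c,(65.7,143.3)),'s',(.239,-.15,.05)),((c,(96.2,282.4)),'s',(.239,.15,.05)),((c,(192,261.5)),'s',(.039,.15,.05)),
(T(317,108),'h',-.03),(T(357,300),'h',.03),(S(122,68),'h',.03),(S(131,240),'h',-.03)]
def f(p):
    r=[]
    for (cam,uv),k,l in O:
        q=P(p,l) if k=='s' else P(p,hp(p[3],p[4],l))
        r+=list(np.array(proj(cam,q))-uv)
    return r
R=least_squares(f,[.6,.1,1.8,2.0,.088],loss='soft_l1')
print(R.x.round(4),np.degrees(R.x[2:4])); print(np.array(f(R.x)).reshape(-1,2).round(1))
for r in (.04,.086): print(r,P(R.x,hp(R.x[3],r,0)).round(4))
E
python3 fit.py
```

```text
top up dir [ 0.23818777 -0.00107921  0.        ]
staple [0.60893438 0.08281359 0.08      ] [0.57652646 0.08000777 0.08      ] [0.6129897  0.08800832 0.08      ]
[0.5879 0.101  1.7942 1.9688 0.0864] [102.79954815 112.80509698]
[[-1.4 -1.3]
 [-0.7 -0.3]
 [ 0.   1.4]
 [-1.3 -2. ]
 [-1.1 -0.9]
 [ 0.3 -2.3]
 [-2.3 -1. ]
 [ 0.1  2.5]
 [-0.2  0.8]
 [-0.3 -0.3]
 [ 0.4 -0.5]
 [ 0.3  0.1]
 [-0.1 -0. ]]
0.04 [0.5878 0.1014 0.143 ]
0.086 [0.5972 0.0601 0.1609]
```

```bash
cat > plan.py <<'E'
from h import *
from scipy.spatial.transform import Rotation as Ro
EYE=np.array([.588,.101,.08]);YAW=1.7942
ex=np.array([np.cos(YAW),np.sin(YAW),0]);ey=np.array([-np.sin(YAW),np.cos(YAW),0]);ez=np.array([0,0,1.])
def W(x,y,z): return EYE+ex*x/1e3+ey*y/1e3+ez*z/1e3
def shift(p):  # tool-axis mm from the present measured pose
    o=robot.get_obs();R=Ro.from_quat(o['tool_rot']).as_matrix();return (R.T@(np.array(p)-o['position'])*1e3).round(1)
def turn():
    R=Ro.from_quat(robot.get_obs()['tool_rot']).as_matrix();y=R[:,1]
    # turn about tool x (x down): new y = cos*y + sin*z ; want parallel to ey
    a=np.degrees(np.arctan2(ey@R[:,2],ey@y));return a, a-180*np.sign(a)
def state():
    o=robot.get_obs();d=o['position']-EYE
    print('t',round(float(o['time']),2),'staple-frame TCP mm',(np.array([d@ex,d@ey,d[2]])*1e3).round(1),'world',o['position'].round(4),'F',(np.array([o['ft_force']@ex,o['ft_force']@ey,o['ft_force'][2]])).round(1),'w',round(float(o['grip_width'])*1e3,1),'turn',np.round(turn(),1),'q',o['q'].round(2))
E
python3 - <<'E'
from plan import *
state(); R=Ro.from_quat(robot.get_obs()['tool_rot']).as_matrix();print(R.round(3))
print('shift to above hasp',shift(W(-28,0,160)))
c=robot.camera('top');print([atz(c,u,v,.1)[:2].round(3) for u,v in [(337,185),(387.5,217.5),(395,250)]])
E
```

```text
t 0.8 staple-frame TCP mm [-592.8  572.3  167.6] world [ 0.1612 -0.6038  0.2476] F [ 0.1 -0.4 -0.3] w 86.9 turn [ 92.1 -87.9] q [-1.49  0.53  1.43 -0.    1.18 -0.18]
[[ 0.     0.258 -0.966]
 [-0.    -0.966 -0.258]
 [-1.     0.     0.   ]]
shift to above hasp [   7.6 -543.  -593.1]
[array([ 0.593, -0.2  ]), array([ 0.522, -0.309]), array([ 0.452, -0.325])]
```

Request:
move_arm([
  [-0.07,0,-27,-30,-7],
  [-0.07,0,-54,-59,-14],
  [-0.07,0,-81,-89,-21],
  [-0.07,0,-108,-119,-28],
  [-0.07,0,-135,-148,-35],
  [-0.07,0,-162,-178,-42],
  [-0.07,0,-190,-207,-49],
  [-0.07,0,-217,-237,-56],
])

```text
time: 1.52
position: [0.3348, -0.3313, 0.2478]
tool_rot: [0.575, 0.412, -0.575, 0.412]
ft_force: [1.4, 0.4, 1.1]
grip_width: 0.0484
```

```bash
python3 -c "
from plan import *
state();print(shift(W(-28,0,160)))"
```

```text
t 1.52 staple-frame TCP mm [-365.5  342.7  167.8] world [ 0.3348 -0.3313  0.2478] F [ 0.1 -1.4  1.1] w 48.4 turn [148.5 -31.5] q [-1.02  0.32  1.81  0.    1.01 -0.69]
[   7.7  115.5 -466.9]
```

Request:
move_arm([
  [-0.07,0,10,-39,-6],
  [-0.07,0,19,-78,-12],
  [-0.07,0,29,-117,-18],
  [-0.07,0,38,-156,-24],
  [-0.07,0,48,-195,-30],
  [-0.07,0,58,-234,-31.5],
  [-0.07,0,67,-273,-31.5],
  [-0.07,0,77,-311,-31.5],
])

```text
time: 2.18
position: [0.5093, -0.0622, 0.2478]
tool_rot: [0.443, 0.551, -0.443, 0.551]
ft_force: [1.0, -1.3, 0.8]
grip_width: 0.0465
```

```bash
python3 -c "
from plan import *
state();print(shift(W(-28,0,160)))"
```

```text
t 2.18 staple-frame TCP mm [-141.7  112.9  167.8] world [ 0.5093 -0.0622  0.2478] F [-1.5 -0.7  0.8] w 46.5 turn [179.7  -0.3] q [-0.34  0.38  1.71 -0.    1.05 -0.56]
[   7.8  112.2 -114.3]
```

Request:
move_arm([
  [-0.06,0,28,-28,0],
  [-0.06,0,56,-57,0],
  [-0.06,2,84,-86,0],
  [-0.06,8,112,-114,0],
  [-0.06,8,112,-114,0],
])

```text
time: 2.6
position: [0.5965, 0.0771, 0.239]
tool_rot: [0.443, 0.552, -0.44, 0.553]
ft_force: [0.8, -1.0, 0.1]
grip_width: 0.046
```

```bash
python3 - <<'E'
from plan import *
import cv2
state()
for n,b in [('scene',(330,130,450,280)),('top',(150,140,260,240))]:
    c=robot.camera(n);l,t,r,bb=b;cv2.imwrite(f'pics/{n}1.png',cv2.resize(np.ascontiguousarray(c['image'][t:bb,l:r,::-1]),None,fx=3.9,fy=3.9,interpolation=cv2.INTER_CUBIC))
a=cv2.imread('pics/scene1.png');b=cv2.imread('pics/top1.png');h=max(a.shape[0],b.shape[0]);
z=lambda i:cv2.copyMakeBorder(i,0,h-i.shape[0],0,0,cv2.BORDER_CONSTANT)
m=np.hstack([z(a),z(b)]);cv2.imwrite('pics/m1.png',cv2.resize(m,None,fx=min(1,798/m.shape[1]),fy=min(1,798/m.shape[1])))
E
```

```text
t 2.6 staple-frame TCP mm [-25.2  -3.  159. ] world [0.5965 0.0771 0.239 ] F [-1.1 -0.6  0.1] w 46.0 turn [180.  -0.] q [-0.06  0.5   1.51  0.    1.13 -0.28]
```

View pics/m1.png

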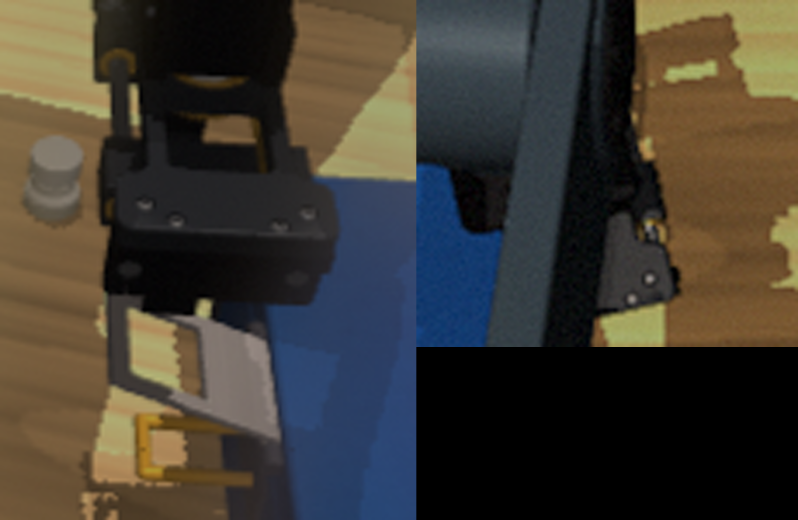

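Request:
move_arm([
  [-0.14,0,0,0,0],
  [-0.14,15,0,0,0],
  [-0.14,30,0,0,0],
  [-0.14,45,0,0,0],
  [-0.14,45,0,0,0],
  [-0.14,45,0,0,0],
])

```text
time: 3.2
position: [0.5924, 0.0697, 0.1943]
tool_rot: [0.443, 0.551, -0.444, 0.55]
ft_force: [-0.2, -0.4, 0.7]
grip_width: 0.0497
```

```bash
python3 -c "
from plan import *
state();print(shift(W(-29,0,73)))"
```

```text
t 3.2 staple-frame TCP mm [-31.5   2.6 114.3] world [0.5924 0.0697 0.1943] F [-0.3  0.2  0.7] w 49.7 turn [179.5  -0.5] q [-0.07  0.55  1.56 -0.    1.03 -0.28]
[41.3  2.7 -2.5]
```

Now descend on the hasp and swing it to about horizontal.

Request:
move_arm([
  [-0.14,8,2.5,-2,0],
  [-0.14,16,2.5,-2,0],
  [-0.14,24,2.5,-2,0],
  [-0.14,32,2.5,-2,0],
  [-0.14,41,2.5,-2,0],
  [-0.14,41,2.5,-2,0],
])

```text
time: 3.7
position: [0.5941, 0.0738, 0.1513]
tool_rot: [0.442, 0.552, -0.444, 0.55]
ft_force: [0.3, 0.0, -0.2]
grip_width: 0.0497
```

```bash
python3 -c "
from plan import *
state();c=snap('scene','scene2')"
```

```text
t 3.7 staple-frame TCP mm [-27.9   0.1  71.3] world [0.5941 0.0738 0.1513] F [-0.1 -0.3 -0.2] w 49.7 turn [179.6  -0.4] q [-0.06  0.62  1.58  0.    0.95 -0.28]
```

View pics/scene2.png

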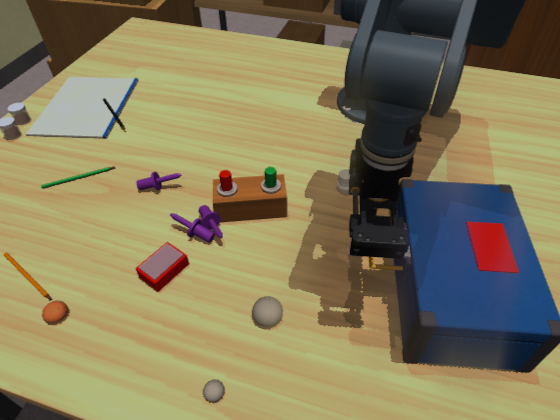

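Request:
move_arm([
  [-0.14,9,0,0,0],
  [-0.14,18,0,-1,0],
  [-0.14,24.5,0,-5.5,0],
  [-0.14,30.5,0,-10.5,0],
  [-0.14,34,0,-17,0],
  [-0.14,38,0,-23,0],
  [-0.14,40,0,-29,0],
  [-0.14,42,0,-35.5,0],
])

```text
time: 4.42
position: [0.5874, 0.109, 0.1112]
tool_rot: [0.443, 0.551, -0.443, 0.551]
ft_force: [-0.3, -2.8, 0.1]
grip_width: 0.0495
```

```bash
python3 -c "
from plan import *
state();c=snap('scene','scene3')
cv2.imwrite('pics/s3c.png',cv2.resize(np.ascontiguousarray(c['image'][190:310,330:450,::-1]),None,fx=5,fy=5))"
```

```text
t 4.42 staple-frame TCP mm [ 7.9 -1.2 31.2] world [0.5874 0.109  0.1112] F [-2.6  0.9  0.1] w 49.5 turn [179.7  -0.3] q [-0.    0.67  1.61 -0.    0.86 -0.22]
```

View pics/s3c.png

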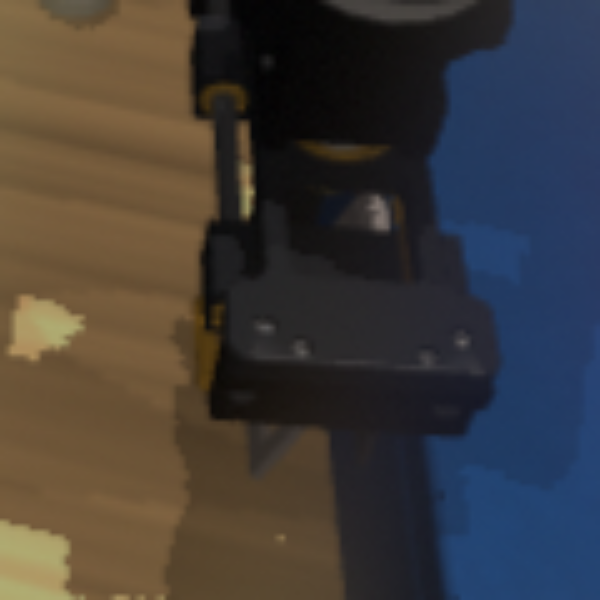

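Request:
move_arm([
  [-0.14,0.5,0,-4,0],
  [-0.14,1,0,-8,0],
  [-0.14,2,0,-12,0],
  [-0.14,2,0,-14,0],
  [-0.14,2,0,-14,0],
])

```text
time: 4.88
position: [0.5853, 0.12, 0.1099]
tool_rot: [0.441, 0.551, -0.443, 0.553]
ft_force: [1.1, -8.6, -0.9]
grip_width: 0.0499
```

```bash
python3 -c "
from plan import *
state()"
```

```text
t 4.88 staple-frame TCP mm [19.2 -1.6 29.9] world [0.5853 0.12   0.1099] F [-8.6  0.9 -0.9] w 49.9 turn [179.8  -0.2] q [ 0.02  0.67  1.61 -0.01  0.85 -0.2 ]
```

Request:
move_arm([
  [-0.14,0,0,-1.5,0],
  [-0.14,0,0,-3,0],
  [-0.14,0,0,-4,0],
  [-0.14,0,0,-4,0],
])

```text
time: 5.22
position: [0.5853, 0.1204, 0.11]
tool_rot: [0.439, 0.55, -0.444, 0.555]
ft_force: [1.2, -18.1, -1.5]
grip_width: 0.0493
```

```bash
python3 -c "
from plan import *
state()"
```

```text
t 5.22 staple-frame TCP mm [19.6 -1.7 30. ] world [0.5853 0.1204 0.11  ] F [-17.9   2.9  -1.5] w 49.3 turn [180.  -0.] q [ 0.02  0.67  1.61 -0.01  0.85 -0.19]
```

Request:
move_arm([
  [-0.14,0,0,20,0],
  [-0.14,-5,0,50,0],
  [-0.14,-30,0,80,0],
  [-0.14,-60,0,110,0],
  [-0.14,-85,0,145,0],
  [-0.14,-85,0,180,0],
])

```text
time: 5.72
position: [0.6259, -0.0507, 0.2003]
tool_rot: [0.445, 0.548, -0.441, 0.554]
ft_force: [2.1, -0.0, 0.9]
grip_width: 0.0498
```

```bash
python3 - <<'E'
from plan import *
state()
c=robot.camera('top');s=robot.camera('scene')
a=cv2.resize(np.ascontiguousarray(s['image'][200:300,340:440,::-1]),(398,398),interpolation=cv2.INTER_CUBIC)
b=cv2.resize(np.ascontiguousarray(c['image'][150:240,160:250,::-1]),(398,398),interpolation=cv2.INTER_CUBIC)
cv2.imwrite('pics/m4.png',np.hstack([a,b])); cv2.imwrite('pics/top4.png',c['image'][:,:,::-1])
cv2.imwrite('pics/a4.png',cv2.resize(a,(600,600)));cv2.imwrite('pics/b4.png',cv2.resize(np.ascontiguousarray(c['image'][150:240,160:250,::-1]),(600,600),interpolation=cv2.INTER_CUBIC))
def cent(cam,f,box):
    im=cam['image'].astype(int);m=f(im);z=np.zeros_like(m);l,t,r,b=box;z[t:b,l:r]=m[t:b,l:r];ys,xs=np.nonzero(z);return xs.mean(),ys.mean(),len(xs)
red=lambda i:(i[...,0]>1.8*i[...,1]+20)&(i[...,0]>1.8*i[...,2]+20)&(i[...,0]>100)
try:
    t=cent(c,red,(336,222,358,241));q=cent(s,red,(215,165,240,192));print(t,q,tri([ray(c,*t[:2]),ray(s,*q[:2])]))
except Exception as e: print(e)
E
```

```text
t 5.72 staple-frame TCP mm [-156.3   -3.4  120.3] world [ 0.6259 -0.0507  0.2003] F [-0.5 -2.   0.9] w 49.8 turn [179.7  -0.3] q [-0.26  0.58  1.48  0.    1.07 -0.48]
(np.float64(349.5730337078652), np.float64(231.19101123595505), 89) (np.float64(224.81333333333333), np.float64(173.69333333333333), 75) [ 0.49380199 -0.22643621  0.10296774]
```

View pics/m4.png

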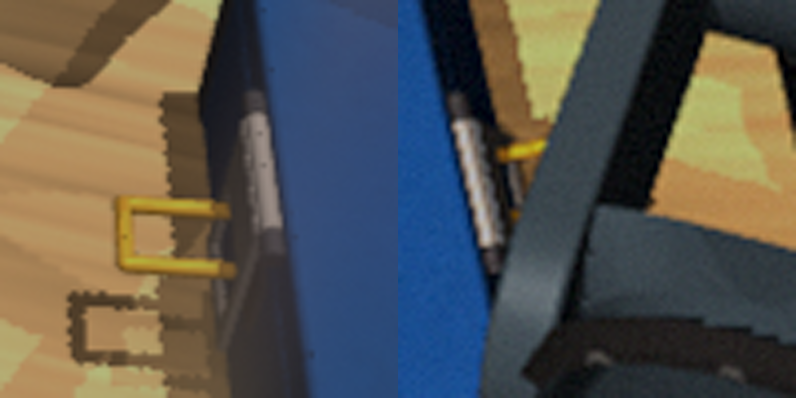

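View pics/top4.png

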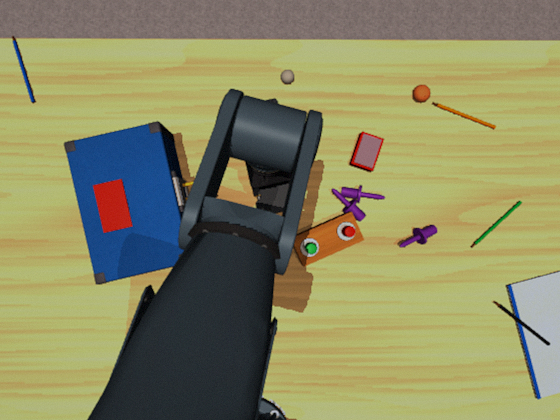

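```bash
python3 - <<'E'
from plan import *
c=robot.camera('top');s=robot.camera('scene')
a=cv2.resize(np.ascontiguousarray(s['image'][145:255,130:290,::-1]),None,fx=4.9,fy=4.9,interpolation=cv2.INTER_CUBIC)
b=cv2.resize(np.ascontiguousarray(c['image'][160:280,280:440,::-1]),None,fx=4.9,fy=4.9,interpolation=cv2.INTER_CUBIC)
cv2.imwrite('pics/a5.png',a);cv2.imwrite('pics/b5.png',b)
print('shift to over pin',shift([.494,-.227,.2]))
E
```

```text
shift to over pin [  -5.5 -163.2  145.3]
```

View pics/a5.png

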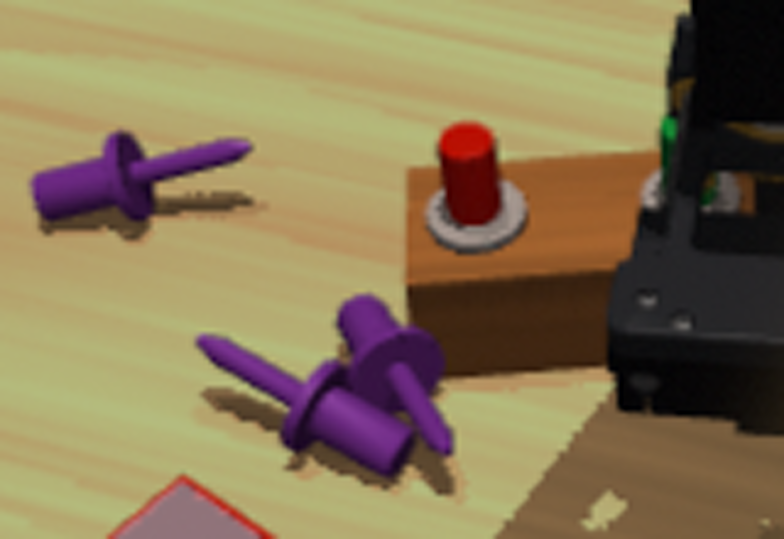

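View pics/b5.png

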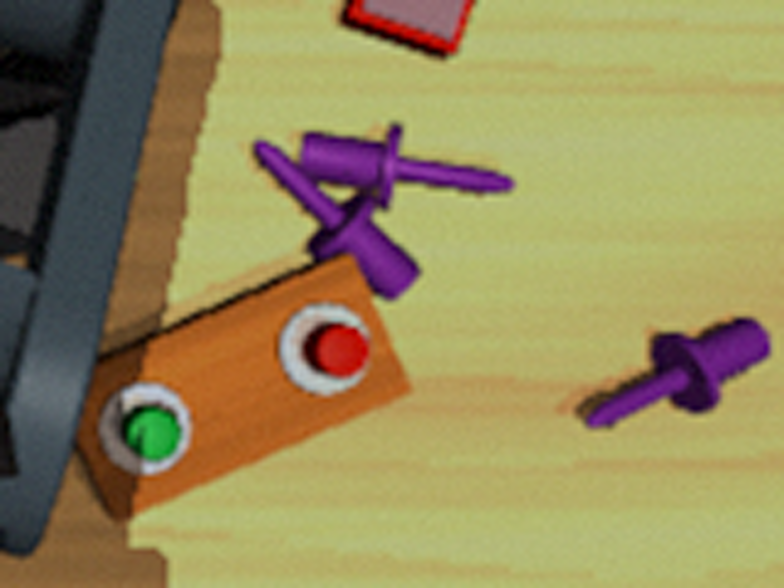

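Request:
move_arm([
  [-0.38,0,-30,27,0],
  [-0.38,0,-60,53,0],
  [-0.38,0,-90,80,0],
  [-0.38,0,-120,107,0],
  [-0.38,0,-145,129,0],
  [-0.38,0,-163,140,0],
  [-0.38,0,-163,140,0],
  [-0.38,0,-163,140,0],
])

```text
time: 6.58
position: [0.4929, -0.2204, 0.1941]
tool_rot: [0.444, 0.552, -0.443, 0.55]
ft_force: [-0.1, -0.5, 0.0]
grip_width: 0.0598
```

```bash
python3 -c "
from plan import *
state();print(shift([.494,-.227,.097]))"
```

```text
t 6.58 staple-frame TCP mm [-292.3  163.9  114.1] world [ 0.4929 -0.2204  0.1941] F [-0.4  0.2  0. ] w 59.8 turn [179.6  -0.4] q [-0.63  0.49  1.7   0.    0.96 -0.84]
[97.  -0.3  6.9]
```

Request:
move_arm([
  [-0.38,0,0,7,0],
  [-0.38,20,0,7,0],
  [-0.38,40,0,7,0],
  [-0.38,60,0,7,0],
  [-0.38,80,0,7,0],
  [-0.38,97,0,7,0],
  [-0.38,97,0,7,0],
  [-0.38,97,0,7,0],
])

```text
time: 7.25
position: [0.4956, -0.227, 0.0967]
tool_rot: [0.442, 0.552, -0.442, 0.551]
ft_force: [0.8, 0.3, 1.0]
grip_width: 0.0598
```

```bash
python3 -c "
from plan import *
state();print(shift([.494,-.227,.097]));c=snap('scene','scene6');cv2.imwrite('pics/s6c.png',cv2.resize(np.ascontiguousarray(c['image'][100:220,160:320,::-1]),None,fx=4.9,fy=4.9))"
```

```text
t 7.25 staple-frame TCP mm [-299.4  162.8   16.7] world [ 0.4956 -0.227   0.0967] F [ 0.1 -0.9  1. ] w 59.8 turn [179.8  -0.2] q [-0.63  0.65  1.75  0.    0.74 -0.85]
[-0.3 -1.6 -0.4]
```

View pics/s6c.png

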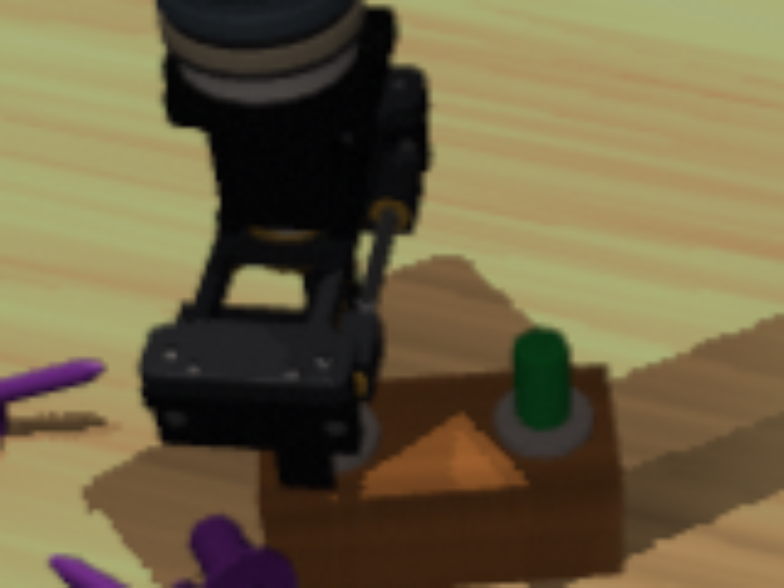

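Request:
move_arm([
  [0.3,0,-1.5,0,0],
  [0.6,0,-1.5,0,0],
  [0.8,0,-1.5,0,0],
  [0.8,0,-1.5,0,0],
  [0.8,0,-1.5,0,0],
  [0.8,0,-1.5,0,0],
  [0.8,0,-1.5,0,0],
], newtons=25)

```text
time: 7.88
position: [0.4937, -0.229, 0.0978]
tool_rot: [0.443, 0.551, -0.443, 0.551]
ft_force: [-0.8, -0.5, 1.3]
grip_width: 0.0226
```

```bash
python3 -c "
from plan import *
state()"
```

```text
t 7.88 staple-frame TCP mm [-300.9  165.    17.8] world [ 0.4937 -0.229   0.0978] F [-0.3  0.9  1.3] w 22.6 turn [179.6  -0.4] q [-0.64  0.64  1.76  0.    0.74 -0.86]
```

Request:
move_arm([
  [0.8,-10,0,0,0],
  [0.8,-25,0,0,0],
  [0.8,-45,0,0,0],
  [0.8,-65,0,0,0],
  [0.8,-85,0,0,0],
  [0.8,-105,0,0,0],
  [0.8,-115,0,0,0],
  [0.8,-115,0,0,0],
])

```text
time: 8.55
position: [0.4949, -0.2297, 0.2153]
tool_rot: [0.443, 0.549, -0.443, 0.553]
ft_force: [0.9, -0.8, -1.1]
grip_width: 0.0234
```

```bash
python3 -c "
from plan import *
state();c=snap('scene','scene7');cv2.imwrite('pics/s7c.png',cv2.resize(np.ascontiguousarray(c['image'][60:220,140:330,::-1]),None,fx=4,fy=4))
c=snap('top','top7');cv2.imwrite('pics/t7c.png',cv2.resize(np.ascontiguousarray(c['image'][170:290,280:440,::-1]),None,fx=4.5,fy=4.5))"
```

```text
t 8.55 staple-frame TCP mm [-301.8  164.1  135.3] world [ 0.4949 -0.2297  0.2153] F [-0.9 -0.7 -1.1] w 23.4 turn [179.6  -0.4] q [-0.64  0.46  1.67  0.    1.   -0.86]
```

View pics/s7c.png

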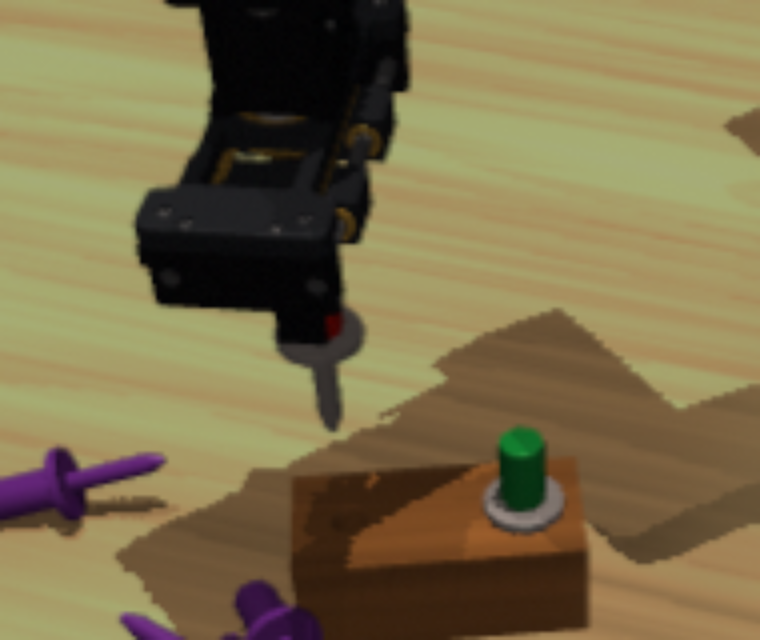

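View pics/t7c.png

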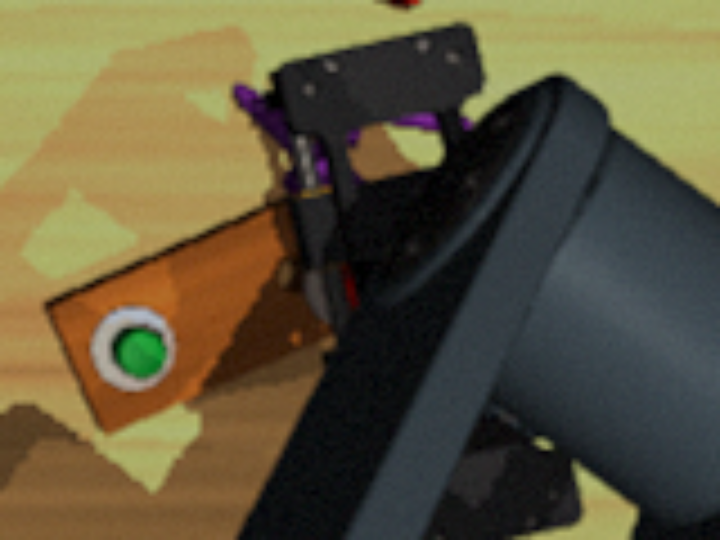

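```bash
cat > pinfit.py <<'E'
from plan import *
from scipy.optimize import least_squares
def fit(s,col,tip,o):
    R=Ro.from_quat(o['tool_rot']).as_matrix();p0=o['position']
    def pts(v):
        a=v[2]; ax=-R[:,0]*np.cos(a)+R[:,2]*np.sin(a)   # pin axis up
        g=p0+R[:,0]*.006+R[:,2]*v[0]     # axis at grasp point; v1 dist from tip along axis
        t=g-ax*v[1]; return t,t+ax*.061
    f=lambda v:np.r_[np.array(proj(s,pts(v)[0]))-tip,np.array(proj(s,pts(v)[1]))-col]
    r=least_squares(f,[0,.086,0],x_scale=[.01,.01,.1]);return r.x,r.fun,pts(r.x)
E
python3 - <<'E'
from pinfit import *
s=robot.camera('scene');o=robot.get_obs()
im=s['image']; cv2.imwrite('pics/s8.png',cv2.resize(np.ascontiguousarray(im[130:175,195:255,::-1]),None,fx=12,fy=12,interpolation=cv2.INTER_CUBIC))
x,f,p=fit(s,(220,143.6),(223.2,167.3),o);print(x*[1e3,1e3,57.3],f,p)
E
```

```text
[-0.96861159 88.40291275 -1.08236797] [-0.03279923  0.45591899  0.02820803 -0.40857179] (array([ 0.49299017, -0.22893728,  0.11736601]), array([ 0.49283378, -0.22788176,  0.17835667]))
```

View pics/s8.png

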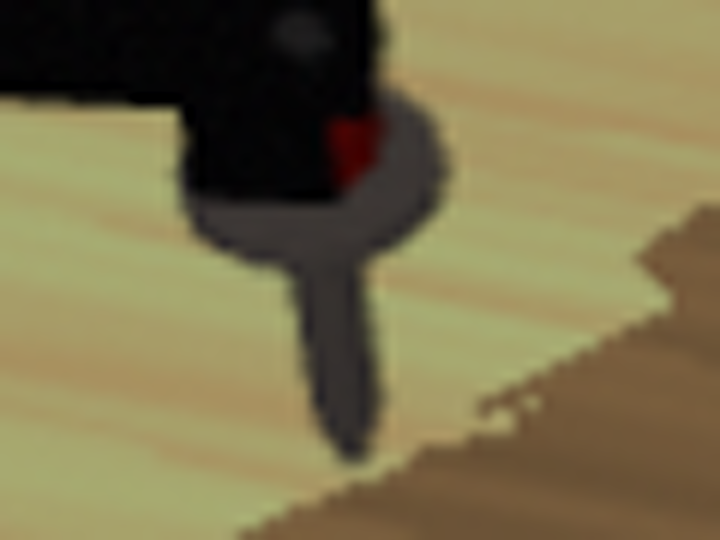

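```bash
sed -i 's/\.061/.058/' pinfit.py; python3 - <<'E'
from pinfit import *
s=robot.camera('scene');o=robot.get_obs()
for col,tip in [((221.4,144.8),(224.2,168.3)),((221.4,144.3),(224.0,168.3))]:
    x,f,p=fit(s,col,tip,o);print(x*[1e3,1e3,57.3],f.round(2),p)
state();print('to above staple',shift(W(-1,0,135)))
E
```

```text
[-3.06792541 89.08090085 -1.3073121 ] [ 0.01 -0.14 -0.01  0.13] (array([ 0.4924032 , -0.22709944,  0.11630515]), array([ 0.49224657, -0.2259011 ,  0.17429256]))
[-3.26627531 88.44438145 -1.62818461] [ 0.03 -0.4  -0.03  0.36] (array([ 0.49246545, -0.22737611,  0.11695361]), array([ 0.49223884, -0.22586069,  0.17493336]))
t 8.75 staple-frame TCP mm [-300.   165.7  131.4] world [ 0.4928 -0.2283  0.2114] F [-0.3  0.2 -0.4] w 23.7 turn [179.6  -0.4] q [-0.64  0.47  1.67 -0.    1.   -0.86]
to above staple [  -3.3  163.9 -300. ]
```

Request:
move_arm([
  [0.8,-5,15,-28,0],
  [0.8,-5,33,-60,0],
  [0.8,-5,51,-92,0],
  [0.8,-5,69,-126,0],
  [0.8,-5,87,-159,0],
  [0.8,-5,105,-192,0],
  [0.8,-5,118,-215,0],
  [0.8,-5,126,-230,0],
])

```text
time: 9.42
position: [0.5668, 0.0261, 0.2159]
tool_rot: [0.442, 0.553, -0.442, 0.551]
ft_force: [-0.1, 0.5, -0.4]
grip_width: 0.0232
```

Request:
move_arm([
  [0.8,0,10,-20,0],
  [0.8,0,20,-38,0],
  [0.8,0,30,-55,0],
  [0.8,0,38,-69,0],
  [0.8,0,38,-69,0],
  [0.8,0,38,-69,0],
  [0.8,0,38,-69,0],
])

```text
time: 10.0
position: [0.5886, 0.098, 0.2164]
tool_rot: [0.442, 0.552, -0.444, 0.551]
ft_force: [-1.5, -0.5, -1.3]
grip_width: 0.0234
```

```bash
python3 - <<'E'
from pinfit import *
state();s=robot.camera('scene');c=robot.camera('top');cv2.imwrite('pics/top9.png',c['image'][:,:,::-1])
cv2.imwrite('pics/s9.png',cv2.resize(np.ascontiguousarray(s['image'][190:290,330:430,::-1]),None,fx=6,fy=6,interpolation=cv2.INTER_CUBIC))
E
```

```text
t 10.0 staple-frame TCP mm [-3.100e+00  1.000e-01  1.364e+02] world [0.5886 0.098  0.2164] F [-0.2  1.6 -1.3] w 23.4 turn [179.7  -0.3] q [-0.02  0.53  1.54 -0.    1.08 -0.24]
```

View pics/s9.png

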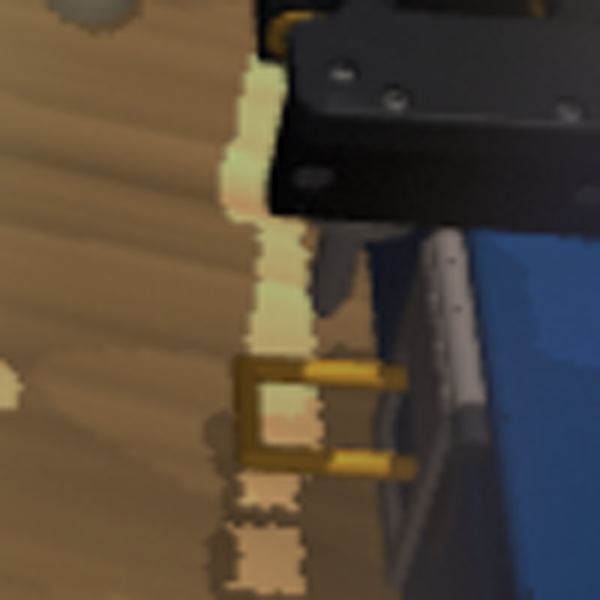

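View pics/top9.png

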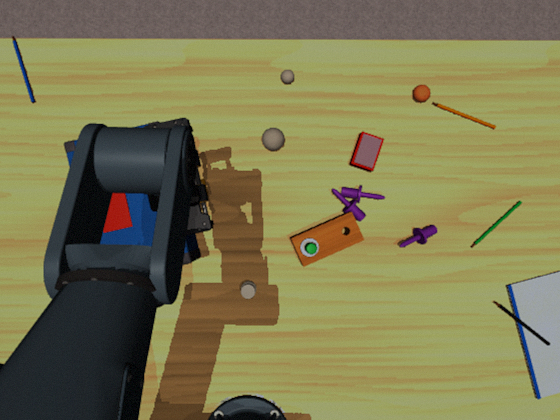

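```bash
python3 - <<'E'
from pinfit import *
s=robot.camera('scene')
def sf(p): d=np.array(p)-EYE; return (np.array([d@ex,d@ey,d[2]])*1e3).round(1)
X=lambda u,v:(u/6+330,v/6+190)
for dz in (.120,.1236,.127): print('tip',dz,sf(atz(s,*X(328,312),dz)))
for n,u,v in [('far outer end corner',236,356),('near outer end top',240,458),('near inner corner top',260,449),('far outer edge mid',340,361),('near inner edge mid',340,451)]: print(n,sf(atz(s,*X(u,v),.08)))
print('proj tip at TCP+2.5', [ (np.array(proj(s,W(x,0,43.6)))-[330,190])*6 for x in (-3,-.5,2)])
# model overlay
m=cv2.resize(np.ascontiguousarray(s['image'][190:290,330:430,::-1]),None,fx=7.5,fy=7.5,interpolation=cv2.INTER_CUBIC)
def poly(L,col):
    q=np.array([[(a-b)*7.5 for a,b in zip(proj(s,W(*l)),(330,190))] for l in L]).round().astype(int);cv2.polylines(m,[q],False,col,1)
poly([(35,20,0),(-20,20,0),(-20,-20,0),(35,-20,0)],(255,255,255));poly([(35,12,0),(-12,12,0),(-12,-12,0),(35,-12,0)],(0,0,255))
cv2.imwrite('pics/s10.png',m)
E
```

```text
tip 0.12 [ 1.6  2.4 40. ]
tip 0.1236 [ 0.8 -0.5 43.6]
tip 0.127 [ 0.  -3.3 47. ]
far outer end corner [-17.7  16.2  -0. ]
near outer end top [-18.1 -20.1  -0. ]
near inner corner top [-12.4 -16.5  -0. ]
far outer edge mid [12.4 16.9 -0. ]
near inner edge mid [ 10.2 -15.4  -0. ]
proj tip at TCP+2.5 [array([314.0187497 , 309.55855942]), array([323.19299231, 310.14018455]), array([332.37106255, 310.72205234])]
```

View pics/s10.png

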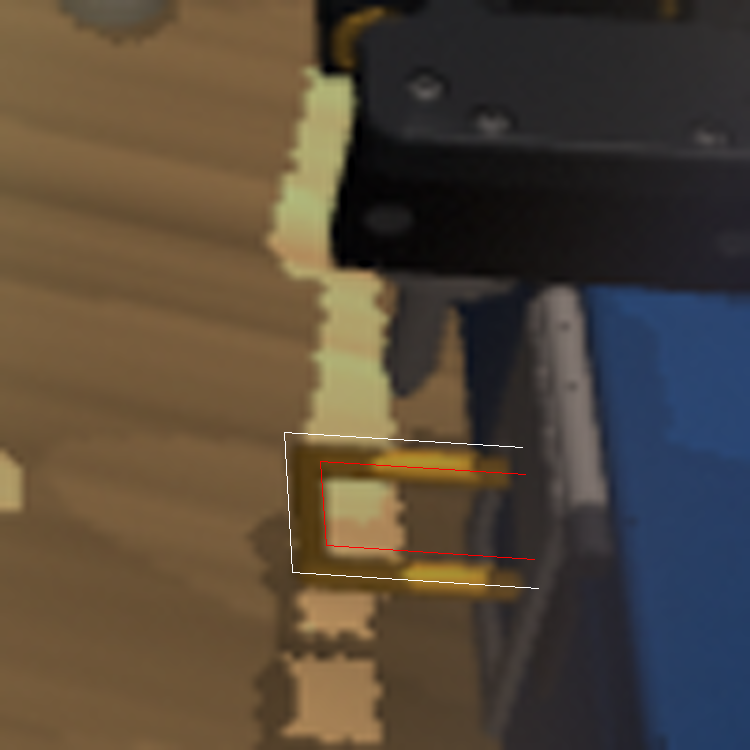

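Request:
move_arm([
  [0.8,9,1,-3,0],
  [0.8,18,1,-3,0],
  [0.8,27,1,-3,0],
  [0.8,35,1,-3,0],
  [0.8,35,1,-3,0],
  [0.8,35,1,-3,0],
])

```text
time: 10.65
position: [0.5891, 0.1016, 0.1814]
tool_rot: [0.442, 0.552, -0.443, 0.551]
ft_force: [0.2, 0.2, -1.7]
grip_width: 0.0233
```

```bash
python3 - <<'E'
from pinfit import *
state();s=robot.camera('scene')
m=cv2.resize(np.ascontiguousarray(s['image'][215:285,350:420,::-1]),None,fx=8.5,fy=8.5,interpolation=cv2.INTER_CUBIC)
cv2.imwrite('pics/s11.png',m)
i=s['image'].astype(int);y=(i[...,0]>1.3*i[...,2]+25)&(i[...,1]>1.2*i[...,2])
for u in range(368,398,3):
    v=np.nonzero((i[240:285,u,2]<45)&(i[240:285,u,0]>70))[0]+240;print(u,v)
print([np.round(proj(s,W(x,0,-4)),1) for x in (-20,0,20)])
E
```

```text
t 10.65 staple-frame TCP mm [  0.3  -1.2 101.4] world [0.5891 0.1016 0.1814] F [ 0.1 -0.2 -1.7] w 23.3 turn [179.6  -0.4] q [-0.02  0.57  1.56 -0.    1.01 -0.23]
368 [250 251 252 257 258 259 260 261 262 263 264 265 266 267 268 269 270 271
 272 273 274 275 276 277 278 279 280 281 282 283 284]
371 [249 250 251 252 253 254 255 256 257 258 259 260 261 262 263 264 265 266
 267 268 269 270 271 275 276 277 278 279 280 281 282 283 284]
374 [249 250 251 252 253 264 265 266 267 268 274 275 276]
377 [250 251 252 253 265 266 267 268 276 277]
380 [265 266 267 268 270 271 272 279 280 284]
383 [259 265 266 267 268 269 270 271 280 281 282 283]
386 [253 254 255 261 262 264 265 266 267 268 269 270 272]
389 [250 252 253 254 255 265 266 267 268 269 270]
392 [248 250 251 252 253 254 255 256 257 265 267 268 269 270]
395 [251 252 253 254 265 266 267 268 269]
[array([368.1, 258.1]), array([379.7, 258.9]), array([391.4, 259.6])]
```

View pics/s11.png

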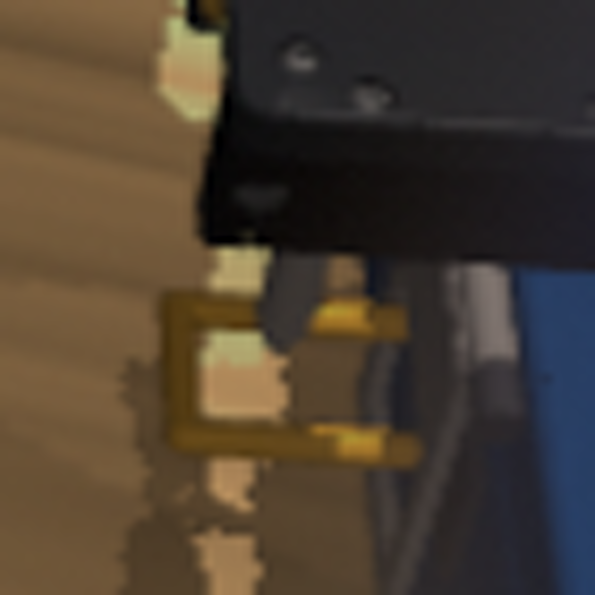

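```bash
python3 - <<'E'
from pinfit import *
s=robot.camera('scene')
def sf(p): d=np.array(p)-EYE; return (np.array([d@ex,d@ey,d[2]])*1e3).round(1)
for z in (.0866,.0886,.0906): print(sf(atz(s,350+288/8.5,215+348/8.5,z)))
# center line of U at z=-4 from measured mid at col 377 & 389
for u,v in [(377,259.2),(389,260.0),(374,258.7)]: print('U mid',sf(atz(s,u,v,.076)))
print('U end outer',sf(atz(s,369.2,258.5,.076)))
E
```

```text
[ 5.4 -1.2  6.6]
[ 4.9 -2.7  8.6]
[ 4.5 -4.2 10.6]
U mid [-4.7 -1.1 -4. ]
U mid [15.8 -1.2 -4. ]
U mid [-9.8 -0.5 -4. ]
U end outer [-18.1  -0.7  -4. ]
```

Request:
move_arm([
  [0.8,5,-0.5,1,0],
  [0.8,10,-0.5,1,0],
  [0.8,16,-0.5,1,0],
  [0.8,22,-0.5,1,0],
  [0.8,28,-0.5,1,0],
  [0.8,28,-0.5,1,0],
])

```text
time: 11.25
position: [0.5884, 0.1005, 0.1529]
tool_rot: [0.442, 0.552, -0.444, 0.55]
ft_force: [-1.0, -0.3, -0.9]
grip_width: 0.0231
```

```bash
python3 - <<'E'
from pinfit import *
state();s=robot.camera('scene')
m=cv2.resize(np.ascontiguousarray(s['image'][215:285,350:420,::-1]),None,fx=8.5,fy=8.5,interpolation=cv2.INTER_CUBIC)
cv2.imwrite('pics/s12.png',m)
E
```

```text
t 11.25 staple-frame TCP mm [-0.5 -0.3 72.9] world [0.5884 0.1005 0.1529] F [-0.   1.1 -0.9] w 23.1 turn [179.6  -0.4] q [-0.02  0.61  1.59 -0.    0.95 -0.23]
```

View pics/s12.png

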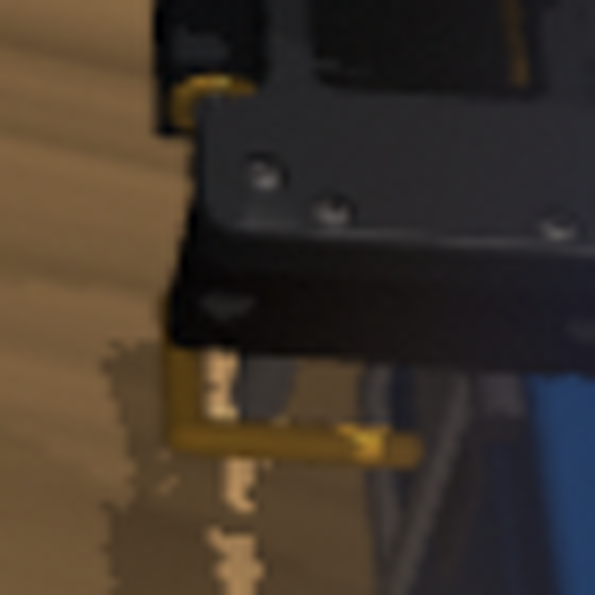

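Request:
move_arm([
  [0.8,6,0,0,0],
  [0.8,12,0,0,0],
  [0.8,18,0,0,0],
  [0.8,24,0,0,0],
  [0.8,29,0,0,0],
  [0.8,33,0,0,0],
  [0.8,33,0,0,0],
])

```text
time: 11.88
position: [0.5888, 0.1005, 0.1204]
tool_rot: [0.442, 0.552, -0.443, 0.551]
ft_force: [-0.4, 0.1, -0.1]
grip_width: 0.0232
```

```bash
python3 -c "
from plan import *
state()"
```

```text
t 11.88 staple-frame TCP mm [-0.6 -0.7 40.4] world [0.5888 0.1005 0.1204] F [ 0.2  0.4 -0.1] w 23.2 turn [179.6  -0.4] q [-0.02  0.66  1.61 -0.    0.88 -0.23]
```

Request:
move_arm([
  [0.8,1,0,0,0],
  [0.8,2,0,0,0],
  [0.8,3,0,0,0],
  [0.8,3,0,0,0],
])

```text
time: 12.22
position: [0.5895, 0.1006, 0.1186]
tool_rot: [0.443, 0.551, -0.443, 0.551]
ft_force: [-0.4, -0.0, 0.2]
grip_width: 0.0236
```

```bash
python3 -c "
from plan import *
state()"
```

```text
t 12.22 staple-frame TCP mm [-0.8 -1.3 38.6] world [0.5895 0.1006 0.1186] F [0.1 0.4 0.2] w 23.6 turn [179.6  -0.4] q [-0.02  0.66  1.61  0.    0.87 -0.23]
```

Request:
move_arm([
  [0.4,0,0,0,0],
  [0.3,0,0,0,0],
  [0.2,0,0,0,0],
  [0.0,0,0,0,0],
  [0.0,0,0,0,0],
  [0.0,0,0,0,0],
])

```text
time: 12.72
position: [0.5895, 0.1005, 0.1187]
tool_rot: [0.443, 0.551, -0.443, 0.551]
ft_force: [-0.3, -0.5, 0.4]
grip_width: 0.042
```

```bash
python3 - <<'E'
from plan import *
state();s=robot.camera('scene')
cv2.imwrite('pics/s13.png',cv2.resize(np.ascontiguousarray(s['image'][195:285,340:430,::-1]),None,fx=6.5,fy=6.5,interpolation=cv2.INTER_CUBIC))
E
```

```text
t 12.72 staple-frame TCP mm [-0.8 -1.3 38.7] world [0.5895 0.1005 0.1187] F [-0.4  0.4  0.4] w 42.0 turn [179.6  -0.4] q [-0.02  0.66  1.61  0.    0.87 -0.23]
```

View pics/s13.png

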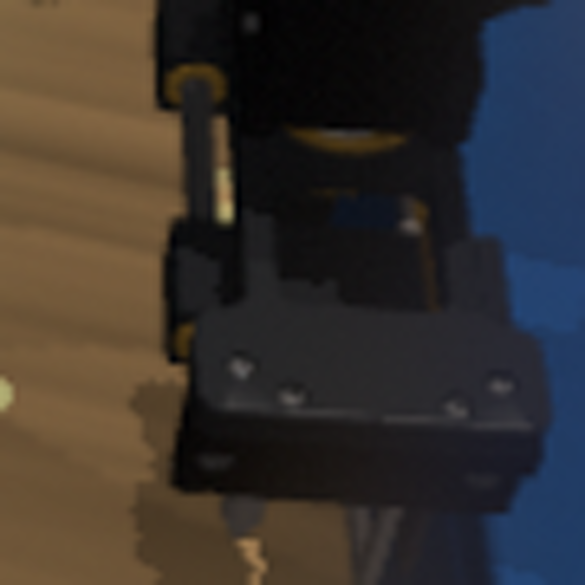

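Tip protrudes below. Lift straight up.

Request:
move_arm([
  [-0.1,-8,0,0,0],
  [-0.1,-25,0,0,0],
  [-0.1,-50,0,0,0],
  [-0.1,-80,0,0,0],
  [-0.1,-110,0,20,0],
  [-0.1,-110,0,55,0],
  [-0.1,-110,0,90,0],
  [-0.1,-110,0,125,0],
])

```text
time: 13.43
position: [0.6169, -0.0224, 0.2305]
tool_rot: [0.443, 0.551, -0.442, 0.552]
ft_force: [-0.4, 0.2, -0.2]
grip_width: 0.0477
```

Request:
move_arm([
  [-0.1,0,0,35,0],
  [-0.1,0,0,70,0],
  [-0.1,0,0,100,0],
  [-0.1,0,-30,125,0],
  [-0.1,0,-60,140,0],
  [-0.1,0,-90,160,0],
  [-0.1,0,-90,160,0],
])

```text
time: 14.02
position: [0.5587, -0.2011, 0.2288]
tool_rot: [0.443, 0.551, -0.445, 0.549]
ft_force: [-0.1, 0.8, 0.4]
grip_width: 0.0483
```

```bash
python3 - <<'E'
from plan import *
state();s=robot.camera('scene');c=robot.camera('top')
a=cv2.resize(np.ascontiguousarray(s['image'][200:300,340:440,::-1]),(398,398),interpolation=cv2.INTER_CUBIC)
b=cv2.resize(np.ascontiguousarray(c['image'][150:240,160:250,::-1]),(398,398),interpolation=cv2.INTER_CUBIC)
cv2.imwrite('pics/m14.png',np.hstack([a,b]));cv2.imwrite('pics/top14.png',c['image'][:,:,::-1]);cv2.imwrite('pics/scene14.png',s['image'][:,:,::-1])
# predicted pin-axis points
for z in (-55,0,6,46): print(z,[(np.round((np.array(proj(s,W(x,-1,z)))-[340,200])*3.98,0)) for x in (0,3)],np.round((np.array(proj(c,W(2,-1,z)))-[160,150])*4.42))
E
```

```text
t 14.02 staple-frame TCP mm [-288.2   95.5  148.8] world [ 0.5587 -0.2011  0.2288] F [ 0.8 -0.   0.4] w 48.3 turn [179.4  -0.6] q [-0.53  0.51  1.53 -0.    1.11 -0.74]
-55 [array([141., 302.]), array([148., 303.])] [181. 178.]
0 [array([160., 231.]), array([167., 231.])] [163. 170.]
6 [array([162., 222.]), array([169., 223.])] [161. 170.]
46 [array([177., 164.]), array([184., 165.])] [146. 163.]
```

View pics/m14.png

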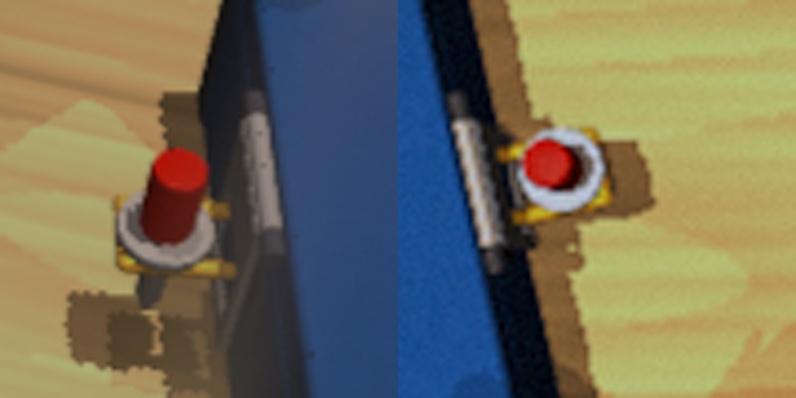

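View pics/scene14.png

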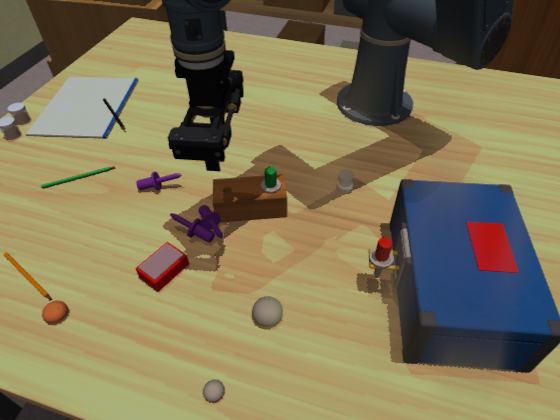

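```bash
python3 - <<'E'
from plan import *
c=robot.camera('top');s=robot.camera('scene')
def cent(cam,box):
    i=cam['image'].astype(int);m=(i[...,1]>1.8*i[...,0])&(i[...,1]>1.4*i[...,2])&(i[...,1]>50);l,t,r,b=box;ys,xs=np.nonzero(m[t:b,l:r]);return xs.mean()+l,ys.mean()+t,len(xs)
print(cent(c,(298,237,320,258)),cent(s,(258,160,285,192)))
o=robot.get_obs();print(o['time'],abs(o['joint_velocities']).max(),o['ft_force'])
print(robot.hand_in())
E
```

```text
(np.float64(306.3333333333333), np.float64(246.33333333333334), 3) (np.float64(270.8636363636364), np.float64(175.16666666666666), 132)
14.2167 0.01980019791143808 [-0.63903371 -0.03068607  0.52691404]
the job is handed in; nothing more can be done
None
```

I shut the hasp over the staple and dropped the red pin through the loop. I then let go, moved the arm clear and handed in at 14.2 s. The hand-in call gives no verdict, so the result is not confirmed.

- **Hasp:** I pressed it against the stop with about 18 N. The fingers stopped 0.4 mm from where the hasp's shut outer face should be. Both cameras show it flat on the front with the staple through the window.
- **Red pin:** the last pictures show it upright with its collar on the staple bars and its tip below the loop. Its axis is about 1 to 3 mm from the loop's middle. The cameras disagreed by 1 to 3 mm on where the staple's middle is along the front; I used a value in between, well within the clearance.
- **Green pin:** the scene camera still shows it in its hole at about the same pixel. The same check in the top view failed: only 3 green pixels matched, probably because the arm was in the way. I never touched it.
- **Robot:** at hand-in it was clear of everything, with the wrist force under 1 N.
- **Purple pins:** the three look-alike pins fell over on the table during the first moves, without the gripper coming near table height. They stayed on the work surface.

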